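Mix the staining jar on the touch mixer and switch it off

TASK

Lift the tall oblong jar out of the rack, stand it upright on the steel tray and let go, then take it again by its two ends (the mixer's guides leave only these free), lower it between the guides of the running mixer and, keeping hold of it, press it down until the sprung pad is fully depressed and keep it there for a full second. Then lift it out, stand it upright on the tray again and let go, and set the mixer's toggle lever to its centre position, which is off. Do not drop the jar or knock it over, leave the lever alone until the mixing is done, and leave the round pot, the bottle, the slide box and the beaker where they are.

Things in the scene. Friction and masses are not known exactly. Their poses are not given: they have to be found in the camera images.
- jar: The job's jar: tall oblong closed box-shaped slide-staining jar, white with a grey lid flush with its sides, 56 mm long (its x) by 32 mm wide (its y) by 95 mm high (its z), straight smooth sides, about 0.2 kg. Origin at the centre of its underside. It starts upright in one of the two bays of the rack; the round pot is in the other.
- rack: Plain aluminium rack, fixed: base 110 (x) by 230 (y) by 10 mm, origin at the centre of its underside. Two bays centred at y = -65 and y = +65 mm on the base's top (z = 10 mm). At each bay two uprights, 8 mm thick, 30 mm wide in y and up to z = 102 mm, stand 64 mm apart (inner faces at x = -32 and +32 mm), so that they cover the jar's two ends; the jar's long x axis lies along the rack's x axis within about 2 degrees and its wide faces (y) are free. It lifts straight up.
- tray: Shallow square steel tray, fixed, 180 by 180 mm outside, with a 4 mm thick rim 10 mm high. Origin at the centre of its underside; its inner floor is at z = 4 mm.
- mixer: White touch mixer, fixed: housing 160 (x) by 240 (y) by 60 mm high, origin at the centre of its underside. At y = +50 mm is the sprung pad, between two upright guides that are 44 mm long in x, 6 mm thick, 42 mm apart (inner faces 21 mm either side of the pad's centre in y) and reach up to z = 152 mm; the jar goes in from above with its long x axis along the mixer's x axis, and both ends in x are open. The toggle lever is at y = -75 mm.
- pad_top (a point): Centre of the top of the mixer's black rubber pad (62 by 38 mm), moving with it: 75 mm above the mixer's underside at rest, 65 mm fully depressed. Axes as the mixer's.
- pad (a joint): How far the pad is pressed down: 0 at rest to 0.010 m fully depressed, against a stop. The spring starts to give at about 3 N (so the jar's own weight hardly moves it) and is fully down at 11 N in all, the jar's weight included.
- lever_pivot (a point): Pivot of the mixer's toggle lever, 65 mm above the mixer's underside. Axes as the mixer's.
- lever_tip (a point): Centre of the 13 mm ball at the end of the steel toggle lever (stem 9 mm thick), 50 mm from the pivot.
- lever (a joint): Angle of the toggle lever, rad: 0 is the centre, off (lever upright); positive leans towards the mixer's +x, negative towards its -x. It has three positions with detents, -0.45, 0 and +0.45, and snaps to the centre when left within about 0.2 of it, and otherwise to an end. It starts at the +x end, on. Moving it takes under 2 N at the tip.
- pot: Bystander: short round pot with a grey lid, 46 mm across, 56 mm high, in the other bay of the rack. Origin at the centre of its underside.
- bottle: Bystander: round amber bottle, 52 mm across, 115 mm high. Origin at the centre of its underside.
- slide_box: Bystander: closed grey slide box, 85 by 45 by 35 mm. Origin at the centre of its underside.
- beaker: Bystander: small open white beaker, 60 mm across, 70 mm high. Origin at the centre of its underside.
Mind the look-alikes: they are no part of the job. What is shaped like the jar but orange is not meant.

How it is judged:
By the outcome, as a careful person would: the job done as asked, in the order asked, and still so for the second after the job is handed in, with the robot touching nothing.
It also fails if it takes over 72 s, if anything falls off the work surface, if the arm or the gripper's body presses on something with over 40 N, if the wrist force passes 120 N, or if a joint passes its speed limit or range.

ROBOT

A 6-joint arm with a two-finger parallel gripper is mounted at the origin on the work surface. World frame = base frame: x ahead of the robot, y to its left, z up, the work surface at z = 0. Lengths are in mm, angles in rad, forces in N, time in s.
With the tool pointing down it reaches from about 350 to 875 mm from the base axis. Payload 4.2 kg.
Tool frame: the origin (TCP) lies at the very end of the fingers, on their centre line; the grasp point (between the pads) lies arm.grip_depth behind it (arm.grip_depth is the distance from the TCP to the grasp point, in mm); z points along the fingers, y is the direction in which the jaws open and shut (so a half turn about z gives the same grasp; the last joint's range is limited). The gripper opens to 85 mm and grips with 20 to 120 N. Pads are 22 mm wide; open, the fingers measure 114 mm over their backs; the gripper's body (76 mm by 85 mm) begins 54 mm behind the grasp point. The pads swing forward as they close: fully open they stand 13 mm farther back than shut.
Start: joints at [-1.039, 0.385, 0.008, 0, -1.194, -0.259], TCP at [168.409, -601.862, 199.012] pointing down, gripper open.
Joint ranges: [-3.14, 3.14], [-1.21, 2.06], [-1.07, 1.41], [-3.16, 2.05], [-2.99, -0.16], [-3.1, 3.1]. Speed limits (rad/s): [2.79, 2.79, 3.14, 3.14, 3.14, 3.14].

INTERFACE

Orientations are given as a unit quaternion [x, y, z, w].
In Python, from bench import arm, optics, workorder gives the robot as it stands. The module is installed in compiled form; this text tells all that it offers.
- The arm moves only by the tool play_rows, never from a script. Its arguments are lists of equal length, an entry for each row: "travel": the shift along the tool's x, y, z in m, a list of three; "rotation": the turn, a rotation vector about the tool's x, y, z in rad, a list of three; "grip": the opening, from 0 (shut) to 1 (fully open). In form: {"travel": [[x, y, z], ...], "rotation": [[rx, ry, rz], ...], "grip": [grip, ...]}. A call has 1 to 12 rows; each row shifts and turns the commanded pose from where the row before left it, along the tool's axes as they then stand; what a row does not reach is not made up. A row lasts 1/12 s, in which the tool goes at most 41.7 mm and 7.16 degrees, less where a joint would pass 70% of its speed; a pose out of reach is approached as far as the arm can. A call is refused whole if a number of a shift passes 0.0417 or a number of a turn 0.125, either way. A call with a gripper value outside its range is refused whole. The fingers move at their own pace and stop on an object; the grip force is fixed at half the most. Time passes only in rows, so rows that do not move let the fingers close. It gives the time, the measured TCP pose, the force and the opening at its end, in the units of the state.
- arm.read_state(): the state, without advancing time (a new reading comes with each control period).
- optics.get_image(name): name is "side" or "top" or "wrist"; returns a dict with "image" (420x560x3 uint8, blue, green, red), "depth" (420x560 float32, mm along the optical axis (not along the pixel's ray), 0 where there is no reading), "camera_matrix" (3x3 intrinsics, pixels), "R" (3x3) and "t" (3): a world point X has camera coordinates R X + t; the wrist camera has in their place "hand_eye" (4x4, takes a point from camera to tool coordinates, whose origin is the TCP and whose axes are the flange's). Camera axes: x right, y down, z forward; pixel columns grow to the right and rows downward; lengths in mm; the calibration is good to about 2 mm. A picture is of the moment at which its call begins: read the wrist's pose just before it.
- workorder.job_done(): hands the job in, once; it reports no verdict.
The state is a dict: "clock": time; "joints": joint angles; "joint_vel": joint speeds; "joint_efforts": joint torques, N m; "position": TCP position; "ee_rot": TCP orientation; "contact_force": force on the tool from outside, world axes, zero at the start; "wrist_torque": the same for the moment, N m; "gripper_width": finger opening in mm.
Only numpy, scipy, OpenCV 4.12 (cv2) and the standard library are available. Lean on these libraries where they do the work, as an engineer would, in place of code of your own. Each camera call takes 0.05 s, during which the arm holds its last target. There are 200 camera calls.

## Working session

There is one attempt and no reset: what is moved stays moved. The work goes in short steps, Python scripts to look and compute and a tool call to move; the robot and the scene stay as the last step left them, time stands still between calls to the robot, and variables do not carry over. Pictures are saved under pics/ and viewed, about 8 in all and at most 12, crops included, and the job is handed in when it is done.

Besides the shell and the picture viewer there is one more tool, called after "Request:" as name(argument=value, ...), one argument or row to a line, values as JSON. play_rows: Moves the arm, as the interface text tells. Its arguments: {"type":"object","properties":{"travel":{"type":"array","items":{"type":"array","items":{"type":"number"}}},"rotation":{"type":"array","items":{"type":"array","items":{"type":"number"}}},"grip":{"type":"array","items":{"type":"number"}}},"required":["travel","rotation","grip"]}

```bash
mkdir -p pics; cat > h.py <<'E'
import numpy as np, cv2
from bench import arm, optics, workorder
from scipy.spatial.transform import Rotation as Ro
def cloud(name):
    s=arm.read_state(); d=optics.get_image(name)
    K=d['camera_matrix']; z=d['depth']; v,u=np.mgrid[0:420,0:560]
    P=np.stack([(u-K[0,2])*z/K[0,0],(v-K[1,2])*z/K[1,1],z],-1).astype(float)
    if name=='wrist':
        H=np.array(d['hand_eye']); P=P@H[:3,:3].T+H[:3,3]
        P=P@Ro.from_quat(s['ee_rot']).as_matrix().T+np.array(s['position'])
    else: P=(P-np.array(d['t']).ravel())@np.array(d['R'])
    P[z==0]=np.nan
    return d['image'],P
E
python3 - <<'E'
from h import *
s=arm.read_state(); print(s, arm.grip_depth)
for n in('top','side'):
    im,P=cloud(n); cv2.imwrite(f'pics/{n}0.png',im); np.savez(f'{n}0.npz',im=im,P=P)
E
```

```text
{'clock': 0.0, 'joints': array([-1.03941182e+00,  3.85535716e-01,  6.62792314e-03, -5.19174139e-04,
       -1.19396885e+00, -2.58632840e-01]), 'joint_vel': array([ 1.14659967e-03,  1.16022610e-03,  4.00391927e-04, -1.22033607e-05,
        8.42585080e-04, -1.03547417e-03]), 'joint_efforts': array([-3.98470847e-04, -3.92286837e+01,  1.88399130e+01,  4.18635160e+00,
       -4.74380751e-03,  1.94896600e-06]), 'position': array([ 168.23242858, -601.25997316,  197.93204728]), 'ee_rot': array([-1.35858537e-01,  9.90727671e-01,  1.05290321e-03, -1.77574552e-04]), 'contact_force': array([0.69065536, 0.75925823, 0.51766889]), 'wrist_torque': array([-0.00895889,  0.01503231,  0.00258995]), 'gripper_width': 85.6451152874674} 18.700000000000003
```

View pics/top0.png

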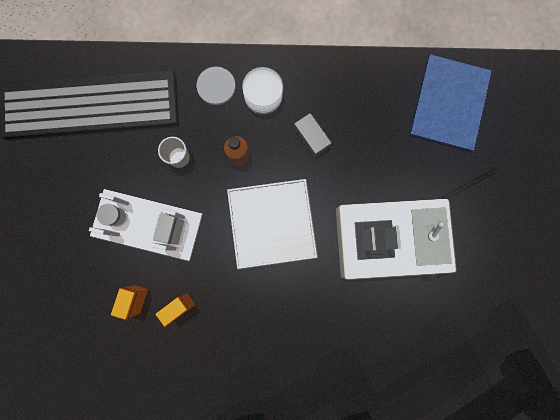

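View pics/side0.png

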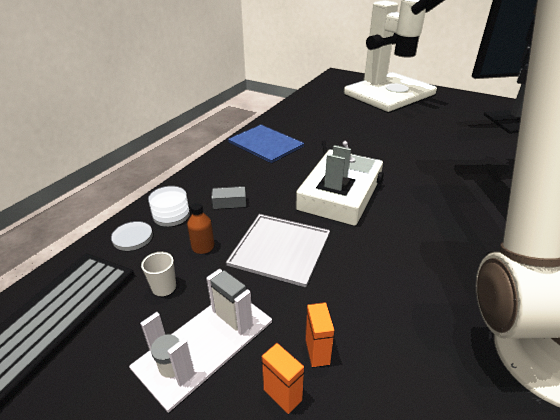

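The pictures show the jar in the rack's inner bay: grey lid at top (169,230), side (229,288), with the round pot at top (108,213). Possible mix-ups are the orange boxes at top (128,302) and (175,310), and the pot. I choose (169,230). The tray is at (272,224), the mixer at (397,238) and the lever at (437,231). Next I'll measure all of them.

```bash
python3 - <<'E'
from h import *
T=np.load('top0.npz');im,P=T['im'],T['P']
def rect(name,roi,zl,zh,P=P):
    u0,v0,u1,v1=roi; Q=P[v0:v1,u0:u1].reshape(-1,3); Q=Q[(Q[:,2]>zl)&(Q[:,2]<zh)]
    if len(Q)<5: print(name,len(Q));return
    c,wh,a=cv2.minAreaRect(Q[:,:2].astype(np.float32)); print(name,len(Q),np.round(c,1),np.round(wh,1),round(a,1),'z',np.round(np.percentile(Q[:,2],[5,50,95]),1))
rect('table',(250,280,330,330),-50,50)
rect('jarlid',(145,205,195,255),97,112)
rect('rackall',(80,180,210,270),4,16)
rect('uprights',(80,180,210,270),80,130)
rect('pot',(90,190,130,235),55,75)
rect('tray',(220,170,325,275),2,25)
rect('mixer',(330,190,465,285),50,68)
rect('pad',(350,210,402,262),68,85)
rect('guides',(350,210,402,262),120,170)
rect('lever',(415,205,455,265),75,130)
rect('bottle',(220,130,250,168),20,130)
S=np.load('side0.npz');Q=S['P']
rect('s jarlid',(200,260,260,340),97,110,Q)
rect('s guides',(310,130,360,195),100,170,Q)
rect('s mixer',(290,140,390,230),50,68,Q)
rect('s lever',(335,135,360,165),90,130,Q)
big=cv2.resize(im[180:280,80:180],None,fx=4,fy=4,interpolation=2);b2=cv2.resize(im[190:290,360:460],None,fx=4,fy=4,interpolation=2)
cv2.imwrite('pics/crop0.png',np.hstack([big,b2]))
E
```

```text
table 3990 [369.5 -46.6] [108.2 177.7] 0.7 z [-2.4  0.4  3.2]
jarlid 589 [528.4 213.9] [32.8 79.7] 76.6 z [100.8 105.2 108.1]
rackall 3584 [544.2 283.8] [201.5 294.8] 0.9 z [ 4.9 10.8 13.8]
uprights 833 [543.3 277.3] [163.7  79.7] 76.8 z [ 86.6 104.3 107.8]
pot 437 [557.1 343.7] [45.8 77.5] 84.8 z [59.2 66.7 69.8]
tray 7050 [554.5  -4.5] [237.3 239. ] 0.9 z [ 2.3  4.6 10.2]
mixer 7213 [ 518.1 -272.3] [160.3 239.5] 4.2 z [57.4 60.9 64.4]
pad 439 [ 514.5 -224.1] [61.9 57.1] 4.1 z [70.9 75.3 81.2]
guides 325 [ 514.3 -223. ] [43.3 55.4] 4.1 z [123.  147.9 153.8]
lever 77 [ 537.8 -345.3] [10.  26.7] 89.0 z [ 78.5 101.3 116.9]
bottle 555 [706.   75.9] [49.2 51.1] 14.6 z [ 33.2  81.2 116.6]
s jarlid 700 [526.8 212.7] [33.1 80.9] 76.9 z [ 98.8 104.1 106.1]
s guides 623 [ 516.4 -273.5] [ 45.8 160.4] 5.5 z [103.4 131.3 151.1]
s mixer 2350 [ 514.4 -273.1] [158.7 243.6] 4.0 z [54.  59.6 63.2]
s lever 78 [ 518.8 -296.8] [ 36.8 115.4] 10.5 z [102.8 116.1 128.8]
```

View pics/crop0.png

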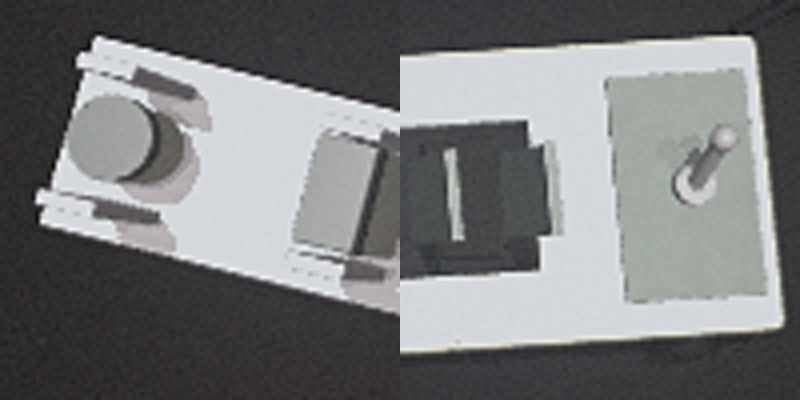

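The close crop confirms it: the grey-lidded oblong jar sits between the rack's uprights, the pot is beside it, and the lever leans to the image top (+x). The measured sizes and heights match the description.

```bash
cat >> h.py <<'E'
def go(x,y,z,yaw=None):
    """print tool-frame shift after turning tool y to world angle yaw (deg, mod 180)"""
    s=arm.read_state(); R=Ro.from_quat(s['ee_rot']); M=R.as_matrix(); p=np.array(s['position'])
    cur=np.degrees(np.arctan2(M[1,1],M[0,1])); tilt=np.round(M[:2,2],4)
    d=0 if yaw is None else (yaw-cur+90)%180-90
    M2=Ro.from_euler('z',d,degrees=True).as_matrix()@M
    print('t',round(s['clock'],2),'pos',p.round(1),'yaw',cur.round(2),'tilt',tilt,'w',round(s['gripper_width'],1),'F',np.round(s['contact_force'],1),'j',np.round(s['joints'],2))
    print(' turn tool z rad',round(-np.radians(d),4),'then travel mm',np.round(M2.T@(np.array([x,y,z])-p),1))
E
python3 - <<'E'
from h import *
go(527.6,213.3,230,76.7)
T=np.load('top0.npz');im,P=T['im'],T['P']
m=np.zeros(im.shape[:2],np.uint8); m[170:278,220:326]=(im[170:278,220:326].min(-1)>120)
n,l,st,c=cv2.connectedComponentsWithStats(m); k=1+st[1:,4].argmax()
Q=P[l==k]; Q=Q[~np.isnan(Q[:,0])]; print(cv2.minAreaRect(Q[:,:2].astype(np.float32)))
E
```

```text
t 0.1 pos [ 168.2 -601.3  198. ] yaw 105.62 tilt [-0.0006  0.0018] w 85.4 F [-0.4  0.3  0.2] j [-1.04  0.39  0.01 -0.   -1.19 -0.26]
 turn tool z rad 0.5048 then travel mm [-162.3  875.5  -30.3]
((551.5635375976562, -3.2081375122070312), (183.14266967773438, 183.36721801757812), 8.682462692260742)
```

Request:
play_rows(
  travel=[
    [0, 0, -0.006],
    [0, 0, -0.006],
    [0, 0, -0.006],
    [0, 0, -0.006],
    [0, 0, -0.006],
    [-0.0065, 0.035, 0],
    [-0.0065, 0.035, 0],
    [-0.0065, 0.035, 0],
    [-0.0065, 0.035, 0],
    [-0.0065, 0.035, 0],
    [-0.0065, 0.035, 0],
    [-0.0065, 0.035, 0],
  ],
  rotation=[
    [0, 0, 0.101],
    [0, 0, 0.101],
    [0, 0, 0.101],
    [0, 0, 0.101],
    [0, 0, 0.101],
    [0, 0, 0],
    [0, 0, 0],
    [0, 0, 0],
    [0, 0, 0],
    [0, 0, 0],
    [0, 0, 0],
    [0, 0, 0],
  ],
  grip=[1, 1, 1, 1, 1, 1, 1, 1, 1, 1, 1, 1],
)

```text
clock: 1.1
position: [269.1, -372.1, 228.6]
ee_rot: [0.116, 0.993, 0.0, -0.0]
contact_force: [0.5, 0.5, 0.3]
gripper_width: 85.5
```

Request:
play_rows(
  travel=[
    [-0.0065, 0.035, 0],
    [-0.0065, 0.035, 0],
    [-0.0065, 0.035, 0],
    [-0.0065, 0.035, 0],
    [-0.0065, 0.035, 0],
    [-0.0065, 0.035, 0],
    [-0.0065, 0.035, 0],
    [-0.0065, 0.035, 0],
    [-0.0065, 0.035, 0],
    [-0.0065, 0.035, 0],
    [-0.0065, 0.035, 0],
    [-0.0065, 0.035, 0],
  ],
  rotation=[
    [0, 0, 0],
    [0, 0, 0],
    [0, 0, 0],
    [0, 0, 0],
    [0, 0, 0],
    [0, 0, 0],
    [0, 0, 0],
    [0, 0, 0],
    [0, 0, 0],
    [0, 0, 0],
    [0, 0, 0],
    [0, 0, 0],
  ],
  grip=[1, 1, 1, 1, 1, 1, 1, 1, 1, 1, 1, 1],
)

```text
clock: 2.1
position: [441.6, 18.7, 228.9]
ee_rot: [0.116, 0.993, 0.0, -0.0]
contact_force: [0.8, -0.8, 0.8]
gripper_width: 85.4
```

Request:
play_rows(
  travel=[
    [-0.0065, 0.035, 0],
    [-0.0065, 0.035, 0],
    [-0.0065, 0.035, 0],
    [-0.0065, 0.035, 0],
    [-0.0065, 0.025, 0],
    [0, 0.01, 0],
    [0, 0, 0],
    [0, 0, 0],
  ],
  rotation=[
    [0, 0, 0],
    [0, 0, 0],
    [0, 0, 0],
    [0, 0, 0],
    [0, 0, 0],
    [0, 0, 0],
    [0, 0, 0],
    [0, 0, 0],
  ],
  grip=[1, 1, 1, 1, 1, 1, 1, 1],
)

```text
clock: 2.77
position: [512.8, 179.5, 228.3]
ee_rot: [0.116, 0.993, -0.001, -0.001]
contact_force: [-0.5, -0.4, -0.8]
gripper_width: 85.4
```

```bash
python3 - <<'E'
from h import *
go(527.6,213.3,55,76.7)
im,P=cloud('wrist'); cv2.imwrite('pics/w1.png',im); np.savez('w1.npz',im=im,P=P)
Q=P.reshape(-1,3); Q=Q[(Q[:,2]>98)&(Q[:,2]<112)&(np.hypot(Q[:,0]-527,Q[:,1]-213)<60)]
print(len(Q),cv2.minAreaRect(Q[:,:2].astype(np.float32)),np.median(Q,0))
E
```

```text
t 2.77 pos [512.8 179.5 228.3] yaw 76.72 tilt [-0.0018 -0.001 ] w 85.4 F [-0.5 -0.4 -0.8] j [ 0.63  0.23 -0.14 -0.   -1.2  -2.44]
 turn tool z rad 0.0004 then travel mm [ -6.8  36.6 173.3]
2280 ((528.2234497070312, 212.31118774414062), (32.18030548095703, 79.1114273071289), 77.02143859863281) [527.60233737 212.25644603 103.99763634]
```

View pics/w1.png

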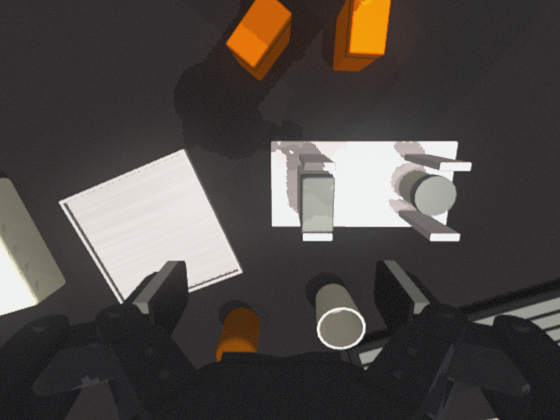

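The wrist view shows the jar at (317,205) in the rack and the way clear around both of its wide faces. The wrist measurement agrees with the top and side cameras within about 1 mm. Now I'll go down and grip.

Request:
play_rows(
  travel=[
    [-0.0035, 0.018, 0],
    [-0.0035, 0.018, 0],
    [0, 0, 0.03],
    [0, 0, 0.035],
    [0, 0, 0.035],
    [0, 0, 0.03],
    [0, 0, 0.025],
    [0, 0, 0.018],
    [0, 0, 0],
    [0, 0, 0],
    [0, 0, 0],
    [0, 0, 0],
  ],
  rotation=[
    [0, 0, 0],
    [0, 0, 0],
    [0, 0, 0],
    [0, 0, 0],
    [0, 0, 0],
    [0, 0, 0],
    [0, 0, 0],
    [0, 0, 0],
    [0, 0, 0],
    [0, 0, 0],
    [0, 0, 0],
    [0, 0, 0],
  ],
  grip=[1, 1, 1, 1, 1, 1, 1, 1, 1, 0, 0, 0],
)

```text
clock: 3.82
position: [529.7, 213.5, 58.1]
ee_rot: [0.116, 0.993, 0.001, 0.001]
contact_force: [-1.1, 0.3, 0.2]
gripper_width: 51.3
```

Request:
play_rows(
  travel=[
    [0, 0, 0],
    [0, 0, 0],
    [0, 0, 0],
    [0, 0, 0],
    [0, 0, 0],
    [0, 0, 0],
  ],
  rotation=[
    [0, 0, 0],
    [0, 0, 0],
    [0, 0, 0],
    [0, 0, 0],
    [0, 0, 0],
    [0, 0, 0],
  ],
  grip=[0, 0, 0, 0, 0, 0],
)

```text
clock: 4.32
position: [529.7, 213.6, 57.9]
ee_rot: [0.115, 0.993, 0.001, 0.001]
contact_force: [0.1, -1.3, 6.3]
gripper_width: 29.9
```

Request:
play_rows(
  travel=[
    [0, 0, -0.005],
    [0, 0, -0.015],
    [0, 0, -0.02],
    [0, 0, -0.02],
    [0, 0, -0.02],
    [0, 0, -0.02],
    [0, 0, -0.02],
    [0, 0, -0.02],
    [0, 0, 0],
    [0, 0, 0],
  ],
  rotation=[
    [0, 0, 0],
    [0, 0, 0],
    [0, 0, 0],
    [0, 0, 0],
    [0, 0, 0],
    [0, 0, 0],
    [0, 0, 0],
    [0, 0, 0],
    [0, 0, 0],
    [0, 0, 0],
  ],
  grip=[0, 0, 0, 0, 0, 0, 0, 0, 0, 0],
)

```text
clock: 5.15
position: [528.4, 213.4, 196.4]
ee_rot: [0.116, 0.993, 0.001, 0.0]
contact_force: [-0.5, -1.4, -2.8]
gripper_width: 30.7
```

```bash
python3 - <<'E'
from h import *
go(551.5,-3,150,94.1)
im,P=cloud('side'); cv2.imwrite('pics/s1.png',im)
E
```

```text
t 5.15 pos [528.4 213.4 196.4] yaw 76.68 tilt [0.0007 0.0017] w 30.7 F [-0.5 -1.4 -2.8] j [ 0.67  0.29 -0.14 -0.   -1.14 -2.47]
 turn tool z rad -0.3041 then travel mm [  -7.5 -217.6   46. ]
```

View pics/s1.png

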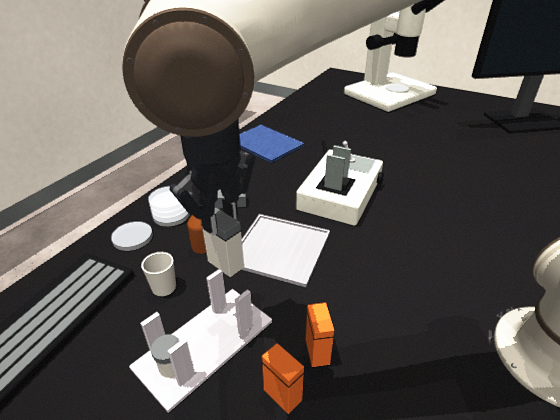

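The side view shows the jar at (222,245) held upright and clear of the rack, with everything else undisturbed. Now to the tray.

Request:
play_rows(
  travel=[
    [0, 0, 0],
    [0, 0, 0],
    [0, 0, 0],
    [0, -0.013, 0],
    [-0.001, -0.025, 0],
    [-0.001, -0.03, 0],
    [-0.001, -0.03, 0],
    [-0.001, -0.03, 0],
    [-0.001, -0.03, 0],
    [-0.001, -0.03, 0],
    [-0.001, -0.02, 0],
    [0, -0.01, 0],
  ],
  rotation=[
    [0, 0, -0.1],
    [0, 0, -0.1],
    [0, 0, -0.104],
    [0, 0, 0],
    [0, 0, 0],
    [0, 0, 0],
    [0, 0, 0],
    [0, 0, 0],
    [0, 0, 0],
    [0, 0, 0],
    [0, 0, 0],
    [0, 0, 0],
  ],
  grip=[0, 0, 0, 0, 0, 0, 0, 0, 0, 0, 0, 0],
)

```text
clock: 6.2
position: [550.0, -6.8, 194.3]
ee_rot: [-0.034, 0.999, -0.0, -0.002]
contact_force: [-0.1, 0.9, -2.3]
gripper_width: 30.5
```

Request:
play_rows(
  travel=[
    [0, 0, 0.015],
    [0, 0, 0.02],
    [0, 0, 0.025],
    [0, 0, 0.025],
    [0, 0, 0.02],
    [0, 0, 0.015],
    [0, 0, 0.01],
    [0, 0, 0.004],
    [0, 0, 0],
    [0, 0, 0],
  ],
  rotation=[
    [0, 0, 0],
    [0, 0, 0],
    [0, 0, 0],
    [0, 0, 0],
    [0, 0, 0],
    [0, 0, 0],
    [0, 0, 0],
    [0, 0, 0],
    [0, 0, 0],
    [0, 0, 0],
  ],
  grip=[0, 0, 0, 0, 0, 0, 0, 0, 0, 0],
)

```text
clock: 7.03
position: [551.7, -3.7, 62.4]
ee_rot: [-0.036, 0.999, -0.0, 0.0]
contact_force: [-1.1, 0.1, -1.8]
gripper_width: 30.4
```

```bash
python3 - <<'E'
from h import *
go(551.5,-3,52,94.1)
im,P=cloud('side'); Q=P.reshape(-1,3)
Q=Q[(abs(Q[:,0]-551)<45)&(abs(Q[:,1]+3)<45)&(Q[:,2]>-10)&(Q[:,2]<45)]
print(np.histogram(Q[:,2],bins=range(-10,46,5)))
E
```

```text
t 7.03 pos [551.7  -3.7  62.4] yaw 94.12 tilt [ 0.0008 -0.    ] w 30.4 F [-1.1  0.1 -1.8] j [ 0.29  0.4  -0.35  0.   -0.82 -1.79]
 turn tool z rad 0.0003 then travel mm [ 0.2  0.7 10.4]
(array([  0,   0, 623,  81,   1,  37,  49,  46,  55,  42,  54]), array([-10,  -5,   0,   5,  10,  15,  20,  25,  30,  35,  40,  45]))
```

Bottom of the jar is at z≈14, as computed. I'll lower the last 10 mm gently.

Request:
play_rows(
  travel=[
    [0, 0, 0.004],
    [0, 0, 0.003],
    [0, 0, 0.002],
    [0, 0, 0.001],
    [0, 0, 0],
    [0, 0, 0],
  ],
  rotation=[
    [0, 0, 0],
    [0, 0, 0],
    [0, 0, 0],
    [0, 0, 0],
    [0, 0, 0],
    [0, 0, 0],
  ],
  grip=[0, 0, 0, 0, 0, 0],
)

```text
clock: 7.58
position: [551.3, -3.8, 52.1]
ee_rot: [-0.036, 0.999, 0.0, 0.0]
contact_force: [-0.4, 0.7, -2.3]
gripper_width: 30.7
```

Request:
play_rows(
  travel=[
    [0, 0, 0.0007],
    [0, 0, 0.0007],
    [0, 0, 0],
    [0, 0, 0],
  ],
  rotation=[
    [0, 0, 0],
    [0, 0, 0],
    [0, 0, 0],
    [0, 0, 0],
  ],
  grip=[0, 0, 0, 0],
)

```text
clock: 7.92
position: [551.6, -3.9, 51.9]
ee_rot: [-0.036, 0.999, -0.0, 0.0]
contact_force: [-1.7, -0.1, 6.4]
gripper_width: 30.5
```

Request:
play_rows(
  travel=[
    [0, 0, 0],
    [0, 0, 0],
    [0, 0, 0],
    [0, 0, 0],
    [0, 0, 0],
    [0, 0, -0.01],
    [0, 0, -0.02],
    [0, 0, -0.025],
    [0, 0, -0.025],
    [0, 0, -0.02],
    [0, 0, -0.02],
    [0, 0, -0.01],
  ],
  rotation=[
    [0, 0, 0],
    [0, 0, 0],
    [0, 0, 0],
    [0, 0, 0],
    [0, 0, 0],
    [0, 0, 0],
    [0, 0, 0],
    [0, 0, 0],
    [0, 0, 0],
    [0, 0, 0],
    [0, 0, 0],
    [0, 0, 0],
  ],
  grip=[1, 1, 1, 1, 1, 1, 1, 1, 1, 1, 1, 1],
)

```text
clock: 8.92
position: [552.6, -3.7, 184.3]
ee_rot: [-0.036, 0.999, 0.0, 0.003]
contact_force: [1.0, 0.4, 0.3]
gripper_width: 85.5
```

Request:
play_rows(
  travel=[
    [0, 0, -0.02],
    [0, 0, -0.02],
    [0, 0, 0],
    [0, 0, 0],
    [0, 0, 0],
    [0, 0, 0],
    [0, 0, 0],
    [0, 0, 0],
    [0, 0, 0],
    [0, 0, 0],
    [0, 0, 0],
    [0, 0, 0],
  ],
  rotation=[
    [0, 0, 0],
    [0, 0, -0.12],
    [0, 0, -0.12],
    [0, 0, -0.12],
    [0, 0, -0.12],
    [0, 0, -0.12],
    [0, 0, -0.12],
    [0, 0, -0.12],
    [0, 0, -0.12],
    [0, 0, -0.12],
    [0, 0, -0.12],
    [0, 0, -0.12],
  ],
  grip=[1, 1, 1, 1, 1, 1, 1, 1, 1, 1, 1, 1],
)

```text
clock: 9.92
position: [550.9, -3.9, 220.4]
ee_rot: [-0.643, 0.766, 0.0, -0.0]
contact_force: [-0.2, 0.2, 0.2]
gripper_width: 85.0
```

Request:
play_rows(
  travel=[
    [0, 0, 0],
    [0, 0, 0],
    [0, 0, 0],
    [0, 0, 0],
  ],
  rotation=[
    [0, 0, -0.12],
    [0, 0, -0.12],
    [0, 0, 0],
    [0, 0, 0],
  ],
  grip=[1, 1, 1, 1],
)

```text
clock: 10.25
position: [551.0, -3.8, 220.5]
ee_rot: [0.727, -0.686, -0.0, 0.0]
contact_force: [-0.3, 0.2, 0.7]
gripper_width: 85.6
```

```bash
python3 - <<'E'
from h import *
for n in('top','side','wrist'):
    im,P=cloud(n); cv2.imwrite(f'pics/{n}2.png',im)
    Q=P.reshape(-1,3); Q=Q[(Q[:,2]>92)&(Q[:,2]<106)&(np.hypot(Q[:,0]-551,Q[:,1]+3.5)<45)]
    if len(Q)>20: print(n,len(Q),cv2.minAreaRect(Q[:,:2].astype(np.float32)),np.median(Q,0))
go(551.6,-3.8,50,4.1)
E
```

```text
side 300 ((550.5132446289062, -3.841337203979492), (56.685482025146484, 33.333091735839844), 2.934875011444092) [ 5.48228937e+02 -5.14706466e-01  9.85054619e+01]
wrist 1869 ((553.8673706054688, -5.572719573974609), (55.13250732421875, 32.556644439697266), 4.2871246337890625) [553.53859853  -6.75110288  98.21013461]
t 10.4 pos [551.2  -3.8 220.6] yaw -176.61 tilt [-0.0002 -0.    ] w 85.1 F [-0.2  0.1 -0.3] j [ 0.29  0.24 -0.14 -0.   -1.19 -0.23]
 turn tool z rad -0.0124 then travel mm [  0.   -0.5 170.6]
```

View pics/wrist2.png

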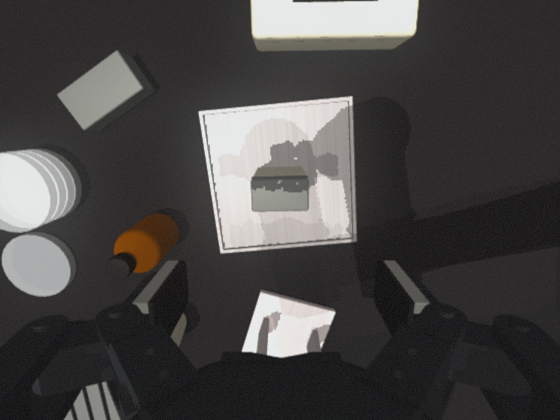

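The wrist view shows the jar standing upright on the tray, lid at (280,192), long side along the jaws' direction. Now I take it by the ends.

Request:
play_rows(
  travel=[
    [0, 0, 0.02],
    [0, 0, 0.03],
    [0, 0, 0.03],
    [0, 0, 0.03],
    [0, 0, 0.028],
    [0, 0, 0.02],
    [0, 0, 0.01],
    [0, 0, 0],
    [0, 0, 0],
    [0, 0, 0],
    [0, 0, 0],
    [0, 0, 0],
  ],
  rotation=[
    [0, 0, -0.012],
    [0, 0, 0],
    [0, 0, 0],
    [0, 0, 0],
    [0, 0, 0],
    [0, 0, 0],
    [0, 0, 0],
    [0, 0, 0],
    [0, 0, 0],
    [0, 0, 0],
    [0, 0, 0],
    [0, 0, 0],
  ],
  grip=[1, 1, 1, 1, 1, 1, 1, 1, 1, 0, 0, 0],
)

```text
clock: 11.4
position: [552.9, -3.6, 54.8]
ee_rot: [0.733, -0.681, 0.001, -0.002]
contact_force: [-0.5, -1.8, 2.0]
gripper_width: 54.3
```

Request:
play_rows(
  travel=[
    [0, 0, 0],
    [0, 0, 0],
    [0, 0, 0],
    [0, 0, 0],
  ],
  rotation=[
    [0, 0, 0],
    [0, 0, 0],
    [0, 0, 0],
    [0, 0, 0],
  ],
  grip=[0, 0, 0, 0],
)

```text
clock: 11.73
position: [553.0, -3.5, 54.7]
ee_rot: [0.733, -0.681, 0.001, -0.002]
contact_force: [0.6, 0.3, 5.6]
gripper_width: 54.4
```

Request:
play_rows(
  travel=[
    [0, 0, -0.005],
    [0, 0, -0.015],
    [0, 0, -0.02],
    [0, 0, -0.025],
    [0, 0, -0.025],
    [0, 0, -0.025],
    [0, 0, -0.025],
    [0, 0, -0.025],
    [0, 0, -0.02],
    [0, 0, -0.01],
    [0, 0, 0],
    [0, 0, 0],
  ],
  rotation=[
    [0, 0, 0],
    [0, 0, 0],
    [0, 0, 0],
    [0, 0, 0],
    [0, 0, 0],
    [0, 0, 0],
    [0, 0, 0],
    [0, 0, 0],
    [0, 0, 0],
    [0, 0, 0],
    [0, 0, 0],
    [0, 0, 0],
  ],
  grip=[0, 0, 0, 0, 0, 0, 0, 0, 0, 0, 0, 0],
)

```text
clock: 12.73
position: [550.4, -3.7, 246.7]
ee_rot: [0.732, -0.681, -0.001, 0.0]
contact_force: [-0.1, -0.6, -1.5]
gripper_width: 53.9
```

```bash
python3 - <<'E'
from h import *
go(514.4,-222.7,245,4.1)
E
```

```text
t 12.73 pos [550.4  -3.7 246.7] yaw -175.84 tilt [-0.0015  0.0008] w 53.9 F [-0.1 -0.6 -1.5] j [ 0.29  0.23 -0.1  -0.   -1.25 -0.21]
 turn tool z rad 0.001 then travel mm [215.9  51.6   1.6]
```

Request:
play_rows(
  travel=[
    [0.01, 0.003, 0],
    [0.025, 0.006, 0],
    [0.03, 0.007, 0],
    [0.03, 0.007, 0],
    [0.03, 0.007, 0],
    [0.03, 0.007, 0],
    [0.03, 0.007, 0],
    [0.02, 0.005, 0],
    [0.011, 0.002, 0],
    [0, 0, 0],
    [0, 0, 0],
    [0, 0, 0],
  ],
  rotation=[
    [0, 0, 0],
    [0, 0, 0],
    [0, 0, 0],
    [0, 0, 0],
    [0, 0, 0],
    [0, 0, 0],
    [0, 0, 0],
    [0, 0, 0],
    [0, 0, 0],
    [0, 0, 0],
    [0, 0, 0],
    [0, 0, 0],
  ],
  grip=[0, 0, 0, 0, 0, 0, 0, 0, 0, 0, 0, 0],
)

```text
clock: 13.73
position: [515.8, -222.3, 246.8]
ee_rot: [0.733, -0.681, -0.001, 0.0]
contact_force: [0.0, -0.1, -1.3]
gripper_width: 54.3
```

```bash
python3 - <<'E'
from h import *
go(514.4,-222.7,214,4.1)
for n in('side','top','wrist'):
    im,P=cloud(n); cv2.imwrite(f'pics/{n}3.png',im)
    Q=P.reshape(-1,3); Q=Q[(Q[:,2]>140)&(Q[:,2]<158)&(np.hypot(Q[:,0]-514,Q[:,1]+222)<45)]
    if len(Q)>10: print('guides',n,len(Q),cv2.minAreaRect(Q[:,:2].astype(np.float32)))
    for lo,hi in((196,290),):
        Q=P.reshape(-1,3); Q=Q[(Q[:,2]>lo)&(Q[:,2]<240)&(np.hypot(Q[:,0]-514,Q[:,1]+222)<45)]
        if len(Q)>10: print('jar body',n,len(Q),cv2.minAreaRect(Q[:,:2].astype(np.float32)),Q[:,2].min(), np.percentile(Q[:,1],[1,5,95,99]))
a=cv2.imread('pics/side3.png')[60:230,250:450]; b=cv2.imread('pics/wrist3.png')
cv2.imwrite('pics/c3.png',np.hstack([cv2.resize(a,(400,340)),cv2.resize(b,(400,340))]))
E
```

```text
t 13.73 pos [ 515.8 -222.3  246.8] yaw -175.79 tilt [-0.0016  0.0007] w 54.3 F [ 0.  -0.1 -1.3] j [-0.12  0.25 -0.07 -0.   -1.26  0.19]
 turn tool z rad 0.0019 then travel mm [ 0.3  1.4 32.8]
guides side 194 ((511.2607116699219, -223.63243103027344), (44.16288757324219, 57.08238220214844), 4.750513076782227)
jar body side 484 ((506.9315185546875, -212.35589599609375), (63.90607833862305, 30.187103271484375), 31.693790435791016) 196.0433789320706 [-237.81185106 -227.58147321 -205.43645807 -204.41355656]
jar body top 32 ((491.5087585449219, -208.4001007080078), (8.924376487731934, 1.8823256492614746), 14.619483947753906) 199.2005942919664 [-210.23868333 -209.72657403 -207.52140087 -207.3219567 ]
guides wrist 447 ((516.4003295898438, -249.33587646484375), (42.9744873046875, 6.101992130279541), 4.302327632904053)
jar body wrist 1265 ((518.2943725585938, -239.60557556152344), (54.62221145629883, 1.4885914325714111), 4.640262126922607) 197.75124744570158 [-241.80833169 -241.54841481 -237.71403648 -237.2461543 ]
```

View pics/c3.png

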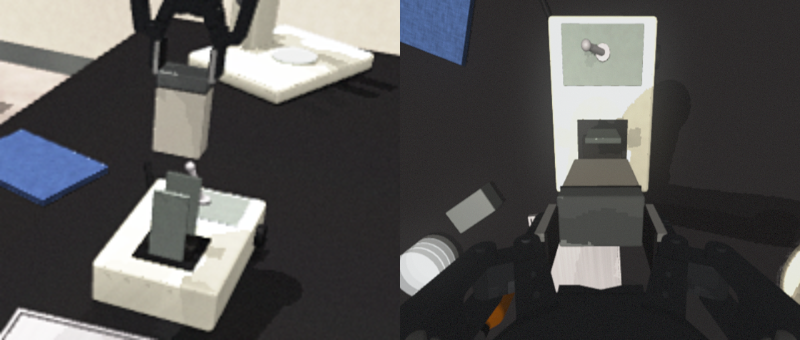

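The crops show the jar upright over the guides (left (182,120) above (180,215)). The wrist view puts the jar face about 6.7 mm from the far guide, against 5 nominal, so I'll shift ~1 mm and lower.

Request:
play_rows(
  travel=[
    [0.001, 0.001, 0],
    [0, 0, 0.01],
    [0, 0, 0.012],
    [0, 0, 0.012],
    [0, 0, 0.012],
    [0, 0, 0.012],
    [0, 0, 0.012],
    [0, 0, 0.012],
    [0, 0, 0.01],
    [0, 0, 0.008],
    [0, 0, 0.005],
    [0, 0, 0],
  ],
  rotation=[
    [0, 0, 0],
    [0, 0, 0],
    [0, 0, 0],
    [0, 0, 0],
    [0, 0, 0],
    [0, 0, 0],
    [0, 0, 0],
    [0, 0, 0],
    [0, 0, 0],
    [0, 0, 0],
    [0, 0, 0],
    [0, 0, 0],
  ],
  grip=[0, 0, 0, 0, 0, 0, 0, 0, 0, 0, 0, 0],
)

```text
clock: 14.88
position: [514.5, -223.8, 141.3]
ee_rot: [0.732, -0.681, -0.001, 0.001]
contact_force: [0.1, 0.1, -1.9]
gripper_width: 54.0
```

Request:
play_rows(
  travel=[
    [0, 0, 0.003],
    [0, 0, 0.003],
    [0, 0, 0.002],
    [0, 0, 0],
    [0, 0, 0],
  ],
  rotation=[
    [0, 0, 0],
    [0, 0, 0],
    [0, 0, 0],
    [0, 0, 0],
    [0, 0, 0],
  ],
  grip=[0, 0, 0, 0, 0],
)

```text
clock: 15.3
position: [515.3, -224.1, 134.8]
ee_rot: [0.732, -0.681, 0.0, -0.0]
contact_force: [0.9, 0.1, -1.8]
gripper_width: 54.4
```

Request:
play_rows(
  travel=[
    [0, 0, 0.004],
    [0, 0, 0.003],
    [0, 0, 0.003],
    [0, 0, 0.003],
    [0, 0, 0.001],
    [0, 0, 0],
    [0, 0, 0],
  ],
  rotation=[
    [0, 0, 0],
    [0, 0, 0],
    [0, 0, 0],
    [0, 0, 0],
    [0, 0, 0],
    [0, 0, 0],
    [0, 0, 0],
  ],
  grip=[0, 0, 0, 0, 0, 0, 0],
)

```text
clock: 15.88
position: [515.2, -224.2, 121.3]
ee_rot: [0.733, -0.681, 0.0, 0.0]
contact_force: [-1.3, 0.1, 4.2]
gripper_width: 54.1
```

Request:
play_rows(
  travel=[
    [0, 0, 0.002],
    [0, 0, 0.002],
    [0, 0, 0.001],
    [0, 0, 0.001],
    [0, 0, 0],
    [0, 0, 0],
  ],
  rotation=[
    [0, 0, 0],
    [0, 0, 0],
    [0, 0, 0],
    [0, 0, 0],
    [0, 0, 0],
    [0, 0, 0],
  ],
  grip=[0, 0, 0, 0, 0, 0],
)

```text
clock: 16.38
position: [515.3, -224.3, 116.0]
ee_rot: [0.733, -0.681, 0.0, 0.0]
contact_force: [-2.6, 0.8, 9.3]
gripper_width: 54.1
```

Request:
play_rows(
  travel=[
    [0, 0, 0.0007],
    [0, 0, 0.0007],
    [0, 0, 0],
    [0, 0, 0],
  ],
  rotation=[
    [0, 0, 0],
    [0, 0, 0],
    [0, 0, 0],
    [0, 0, 0],
  ],
  grip=[0, 0, 0, 0],
)

```text
clock: 16.72
position: [515.4, -224.4, 115.6]
ee_rot: [0.733, -0.681, 0.001, 0.0]
contact_force: [-5.0, 2.1, 13.5]
gripper_width: 54.4
```

Request:
play_rows(
  travel=[
    [0, 0, 0.0007],
    [0, 0, 0.0005],
    [0, 0, 0],
    [0, 0, 0],
    [0, 0, 0],
    [0, 0, 0],
    [0, 0, 0],
    [0, 0, 0],
    [0, 0, 0],
    [0, 0, 0],
    [0, 0, 0],
    [0, 0, 0],
  ],
  rotation=[
    [0, 0, 0],
    [0, 0, 0],
    [0, 0, 0],
    [0, 0, 0],
    [0, 0, 0],
    [0, 0, 0],
    [0, 0, 0],
    [0, 0, 0],
    [0, 0, 0],
    [0, 0, 0],
    [0, 0, 0],
    [0, 0, 0],
  ],
  grip=[0, 0, 0, 0, 0, 0, 0, 0, 0, 0, 0, 0],
)

```text
clock: 17.72
position: [515.4, -224.6, 115.6]
ee_rot: [0.733, -0.68, 0.001, 0.0]
contact_force: [-5.5, 3.1, 17.9]
gripper_width: 54.0
```

Request:
play_rows(
  travel=[
    [0, 0, 0],
    [0, 0, 0],
    [0, 0, 0],
    [0, 0, 0],
    [0, 0, 0],
    [0, 0, 0],
    [0, 0, 0],
    [0, 0, 0],
    [0, 0, 0],
    [0, 0, 0],
  ],
  rotation=[
    [0, 0, 0],
    [0, 0, 0],
    [0, 0, 0],
    [0, 0, 0],
    [0, 0, 0],
    [0, 0, 0],
    [0, 0, 0],
    [0, 0, 0],
    [0, 0, 0],
    [0, 0, 0],
  ],
  grip=[0, 0, 0, 0, 0, 0, 0, 0, 0, 0],
)

```text
clock: 18.55
position: [515.4, -224.6, 115.6]
ee_rot: [0.733, -0.68, 0.001, 0.0]
contact_force: [-5.3, 4.2, 17.4]
gripper_width: 53.9
```

Position stayed at 115.6 while the force rose to 18 N, so the pad is at its stop, and it was held there for well over 1.5 s. Lifting out.

Request:
play_rows(
  travel=[
    [0, 0, -0.005],
    [0, 0, -0.01],
    [0, 0, -0.013],
    [0, 0, -0.015],
    [0, 0, -0.015],
    [0, 0, -0.015],
    [0, 0, -0.015],
    [0, 0, -0.015],
    [0, 0, -0.015],
    [0, 0, -0.012],
    [0, 0, -0.005],
    [0, 0, 0],
  ],
  rotation=[
    [0, 0, 0],
    [0, 0, 0],
    [0, 0, 0],
    [0, 0, 0],
    [0, 0, 0],
    [0, 0, 0],
    [0, 0, 0],
    [0, 0, 0],
    [0, 0, 0],
    [0, 0, 0],
    [0, 0, 0],
    [0, 0, 0],
  ],
  grip=[0, 0, 0, 0, 0, 0, 0, 0, 0, 0, 0, 0],
)

```text
clock: 19.55
position: [515.9, -224.0, 247.7]
ee_rot: [0.732, -0.681, 0.001, -0.001]
contact_force: [-0.1, 0.3, -1.8]
gripper_width: 54.0
```

Request:
play_rows(
  travel=[
    [-0.01, -0.003, 0],
    [-0.025, -0.006, 0],
    [-0.03, -0.007, 0],
    [-0.03, -0.007, 0],
    [-0.03, -0.007, 0],
    [-0.03, -0.007, 0],
    [-0.03, -0.007, 0],
    [-0.02, -0.005, 0],
    [-0.012, -0.003, 0],
    [0, 0, 0],
    [0, 0, 0],
    [0, 0, 0],
  ],
  rotation=[
    [0, 0, 0],
    [0, 0, 0],
    [0, 0, 0],
    [0, 0, 0],
    [0, 0, 0],
    [0, 0, 0],
    [0, 0, 0],
    [0, 0, 0],
    [0, 0, 0],
    [0, 0, 0],
    [0, 0, 0],
    [0, 0, 0],
  ],
  grip=[0, 0, 0, 0, 0, 0, 0, 0, 0, 0, 0, 0],
)

```text
clock: 20.55
position: [550.8, -4.3, 246.4]
ee_rot: [0.732, -0.681, -0.0, 0.001]
contact_force: [-0.3, 0.3, -1.8]
gripper_width: 54.2
```

```bash
python3 - <<'E'
from h import *
go(551,-4,64,4.1)
im,P=cloud('side'); cv2.imwrite('pics/side4.png',im)
Q=P.reshape(-1,3); Q=Q[(abs(Q[:,0]-551)<40)&(abs(Q[:,1]+4)<40)&(Q[:,2]>80)&(Q[:,2]<230)]
print(np.percentile(Q[:,2],[0,1,2,5]))
E
```

```text
t 20.55 pos [550.8  -4.3 246.4] yaw -175.85 tilt [-0.0013 -0.0003] w 54.2 F [-0.3  0.3 -1.8] j [ 0.29  0.23 -0.1  -0.   -1.25 -0.21]
 turn tool z rad 0.0009 then travel mm [ -0.3  -0.5 182.4]
[194.96839136 196.14667573 196.70197513 198.26469368]
```

Request:
play_rows(
  travel=[
    [0, 0, 0.015],
    [0, 0, 0.025],
    [0, 0, 0.03],
    [0, 0, 0.03],
    [0, 0, 0.03],
    [0, 0, 0.025],
    [0, 0, 0.015],
    [0, 0, 0.01],
    [0, 0, 0.006],
    [0, 0, 0.003],
    [0, 0, 0],
    [0, 0, 0],
  ],
  rotation=[
    [0, 0, 0],
    [0, 0, 0],
    [0, 0, 0],
    [0, 0, 0],
    [0, 0, 0],
    [0, 0, 0],
    [0, 0, 0],
    [0, 0, 0],
    [0, 0, 0],
    [0, 0, 0],
    [0, 0, 0],
    [0, 0, 0],
  ],
  grip=[0, 0, 0, 0, 0, 0, 0, 0, 0, 0, 0, 0],
)

```text
clock: 21.6
position: [552.1, -3.9, 59.0]
ee_rot: [0.732, -0.681, 0.001, -0.001]
contact_force: [0.7, 0.4, -1.3]
gripper_width: 54.1
```

Request:
play_rows(
  travel=[
    [0, 0, 0.0015],
    [0, 0, 0.001],
    [0, 0, 0],
    [0, 0, 0],
  ],
  rotation=[
    [0, 0, 0],
    [0, 0, 0],
    [0, 0, 0],
    [0, 0, 0],
  ],
  grip=[0, 0, 0, 0],
)

```text
clock: 21.93
position: [551.4, -3.7, 55.8]
ee_rot: [0.732, -0.681, 0.0, -0.0]
contact_force: [-0.3, 0.6, -2.6]
gripper_width: 54.0
```

Request:
play_rows(
  travel=[
    [0, 0, 0.0007],
    [0, 0, 0.0006],
    [0, 0, 0.0004],
    [0, 0, 0],
    [0, 0, 0],
  ],
  rotation=[
    [0, 0, 0],
    [0, 0, 0],
    [0, 0, 0],
    [0, 0, 0],
    [0, 0, 0],
  ],
  grip=[0, 0, 0, 0, 0],
)

```text
clock: 22.35
position: [551.5, -3.8, 54.7]
ee_rot: [0.733, -0.681, 0.0, -0.0]
contact_force: [-2.4, 0.9, 6.8]
gripper_width: 54.3
```

Request:
play_rows(
  travel=[
    [0, 0, 0],
    [0, 0, 0],
    [0, 0, 0],
    [0, 0, 0],
    [0, 0, -0.01],
    [0, 0, -0.02],
    [0, 0, -0.025],
    [0, 0, -0.03],
    [0, 0, -0.03],
    [0, 0, -0.03],
    [0, 0, -0.02],
    [0, 0, 0],
  ],
  rotation=[
    [0, 0, 0],
    [0, 0, 0],
    [0, 0, 0],
    [0, 0, 0],
    [0, 0, 0],
    [0, 0, 0],
    [0, 0, 0],
    [0, 0, 0],
    [0, 0, 0],
    [0, 0, 0],
    [0, 0, 0],
    [0, 0, 0],
  ],
  grip=[1, 1, 1, 1, 1, 1, 1, 1, 1, 1, 1, 1],
)

```text
clock: 23.35
position: [554.3, -3.7, 225.2]
ee_rot: [0.733, -0.681, 0.004, -0.004]
contact_force: [0.4, -0.4, 0.3]
gripper_width: 85.2
```

```bash
python3 - <<'E'
from h import *
im,P=cloud('wrist')
Q=P.reshape(-1,3); Q=Q[(Q[:,2]>90)&(Q[:,2]<108)&(np.hypot(Q[:,0]-551,Q[:,1]+3.5)<50)]
print(len(Q),cv2.minAreaRect(Q[:,:2].astype(np.float32)),np.median(Q,0))
go(523.5,-347.1,220,4.1)
E
```

```text
1829 ((552.3414916992188, -6.486040115356445), (56.05317306518555, 31.288257598876953), 4.332706451416016) [552.3265149   -7.08651225  98.1709235 ]
t 23.4 pos [552.7  -3.6 222.4] yaw -175.81 tilt [0.0068 0.0015] w 85.4 F [ 0.1  0.2 -1. ] j [ 0.29  0.24 -0.14  0.   -1.18 -0.21]
 turn tool z rad 0.0016 then travel mm [340.6  53.7   1.7]
```

Jar is standing on the tray (lid at z 98, 56×31 mm). Now over to the lever, stopping just short (300 mm) so the wrist camera can see it.

Request:
play_rows(
  travel=[
    [0.015, 0.003, 0],
    [0.025, 0.004, 0],
    [0.03, 0.005, 0],
    [0.03, 0.005, 0],
    [0.03, 0.005, 0],
    [0.03, 0.005, 0],
    [0.03, 0.005, 0],
    [0.03, 0.005, 0],
    [0.025, 0.004, 0],
    [0.02, 0.003, 0],
    [0, 0, 0],
    [0, 0, 0],
  ],
  rotation=[
    [0, 0, 0],
    [0, 0, 0],
    [0, 0, 0],
    [0, 0, 0],
    [0, 0, 0],
    [0, 0, 0],
    [0, 0, 0],
    [0, 0, 0],
    [0, 0, 0],
    [0, 0, 0],
    [0, 0, 0],
    [0, 0, 0],
  ],
  grip=[1, 1, 1, 1, 1, 1, 1, 1, 1, 1, 1, 1],
)

```text
clock: 24.4
position: [525.8, -271.9, 217.5]
ee_rot: [0.732, -0.682, -0.001, 0.0]
contact_force: [-0.7, 0.2, 0.2]
gripper_width: 85.8
```

```bash
python3 - <<'E'
from h import *
go(523.5,-347.1,92,4.1)
im,P=cloud('wrist'); cv2.imwrite('pics/wrist5.png',im)
Q=P.reshape(-1,3); Q=Q[(np.hypot(Q[:,0]-530,Q[:,1]+346)<50)]
for a,b in((72,85),(85,100),(104,125)):
    q=Q[(Q[:,2]>a)&(Q[:,2]<b)]; print(a,b,len(q),q.mean(0).round(1) if len(q) else '')
E
```

```text
t 24.4 pos [ 525.8 -271.9  217.5] yaw -175.94 tilt [-0.0024  0.001 ] w 85.8 F [-0.7  0.2  0.2] j [-0.2   0.32 -0.04 -0.   -1.21  0.28]
 turn tool z rad -0.0008 then travel mm [ 75.    7.3 125.4]
72 85 63 [ 526.7 -349.3   78.7]
85 100 76 [ 533.1 -349.2   92.5]
104 125 195 [ 544.4 -348.3  113.4]
```

View pics/wrist5.png

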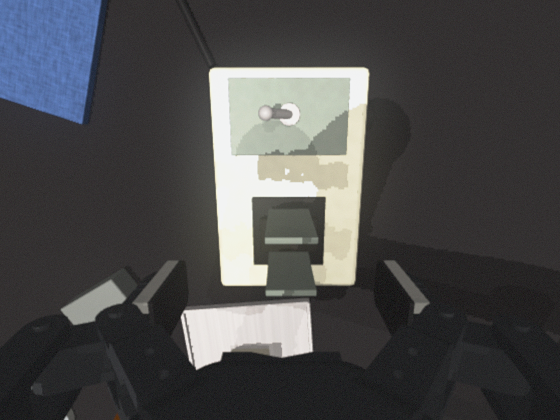

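The lever is still on: ball at (266,113), leaning to +x from its pivot at (290,114). I'll straddle it with the open jaws centred over the pivot and close partly. That leaves about ±4 mm of play and centres the lever without squeezing it.

Request:
play_rows(
  travel=[
    [0.016, 0.0025, 0],
    [0.025, 0.003, 0],
    [0.025, 0.003, 0],
    [0.01, 0, 0],
    [0, 0, 0.02],
    [0, 0, 0.03],
    [0, 0, 0.03],
    [0, 0, 0.025],
    [0, 0, 0.015],
    [0, 0, 0.005],
    [0, 0, 0],
    [0, 0, 0],
  ],
  rotation=[
    [0, 0, 0],
    [0, 0, 0],
    [0, 0, 0],
    [0, 0, 0],
    [0, 0, 0],
    [0, 0, 0],
    [0, 0, 0],
    [0, 0, 0],
    [0, 0, 0],
    [0, 0, 0],
    [0, 0, 0],
    [0, 0, 0],
  ],
  grip=[1, 1, 1, 1, 1, 1, 1, 1, 1, 1, 1, 1],
)

```text
clock: 25.45
position: [524.6, -347.4, 94.7]
ee_rot: [0.733, -0.68, 0.001, -0.0]
contact_force: [-0.4, -0.9, 0.2]
gripper_width: 85.2
```

Request:
play_rows(
  travel=[
    [0, 0, 0],
    [0, 0, 0],
    [0, 0, 0],
    [0, 0, 0],
    [0, 0, 0],
    [0, 0, 0],
    [0, 0, 0],
    [0, 0, 0],
    [0, 0, 0],
    [0, 0, 0],
    [0, 0, 0],
    [0, 0, 0],
  ],
  rotation=[
    [0, 0, 0],
    [0, 0, 0],
    [0, 0, 0],
    [0, 0, 0],
    [0, 0, 0],
    [0, 0, 0],
    [0, 0, 0],
    [0, 0, 0],
    [0, 0, 0],
    [0, 0, 0],
    [0, 0, 0],
    [0, 0, 0],
  ],
  grip=[0.8, 0.7, 0.6, 0.5, 0.4, 0.35, 0.3, 0.25, 0.25, 0.25, 0.25, 0.25],
)

```text
clock: 26.45
position: [523.7, -347.7, 93.8]
ee_rot: [0.732, -0.681, -0.0, 0.0]
contact_force: [-0.4, 0.0, 1.1]
gripper_width: 21.3
```

Request:
play_rows(
  travel=[
    [0, 0, 0],
    [0, 0, 0],
    [0, 0, 0],
    [0, 0, 0],
    [0, 0, 0],
    [0, 0, 0],
    [0, 0, -0.01],
    [0, 0, -0.025],
    [0, 0, -0.03],
    [0, 0, -0.035],
    [0, 0, -0.03],
    [0, 0, -0.02],
  ],
  rotation=[
    [0, 0, 0],
    [0, 0, 0],
    [0, 0, 0],
    [0, 0, 0],
    [0, 0, 0],
    [0, 0, 0],
    [0, 0, 0],
    [0, 0, 0],
    [0, 0, 0],
    [0, 0, 0],
    [0, 0, 0],
    [0, 0, 0],
  ],
  grip=[0.5, 0.7, 1, 1, 1, 1, 1, 1, 1, 1, 1, 1],
)

```text
clock: 27.45
position: [524.7, -348.5, 248.9]
ee_rot: [0.733, -0.681, 0.003, -0.001]
contact_force: [0.7, 0.8, -0.4]
gripper_width: 85.5
```

Request:
play_rows(
  travel=[
    [-0.025, 0, 0],
    [-0.025, 0, 0],
    [-0.025, 0, 0],
    [0, 0, 0],
    [0, 0, 0],
    [0, 0, 0],
  ],
  rotation=[
    [0, 0, 0],
    [0, 0, 0],
    [0, 0, 0],
    [0, 0, 0],
    [0, 0, 0],
    [0, 0, 0],
  ],
  grip=[1, 1, 1, 1, 1, 1],
)

```text
clock: 27.95
position: [518.5, -273.2, 244.6]
ee_rot: [0.733, -0.681, 0.001, -0.0]
contact_force: [-0.2, -0.1, -0.3]
gripper_width: 85.3
```

```bash
python3 - <<'E'
from h import *
go(523.5,-347.1,92,4.1)
im,P=cloud('wrist'); s,PS=cloud('side')
Q=P.reshape(-1,3); Q=Q[(np.hypot(Q[:,0]-530,Q[:,1]+346)<50)]
for a,b in((72,85),(85,100),(104,130)):
    q=Q[(Q[:,2]>a)&(Q[:,2]<b)]; print(a,b,len(q),q.mean(0).round(1) if len(q) else '')
Q=PS.reshape(-1,3); Q=Q[(Q[:,2]>92)&(Q[:,2]<106)&(np.hypot(Q[:,0]-551,Q[:,1]+3.5)<45)]
print('jar',len(Q),cv2.minAreaRect(Q[:,:2].astype(np.float32)) if len(Q)>5 else '')
cv2.imwrite('pics/end.png',np.hstack([cv2.resize(s,(400,300)),cv2.resize(im,(400,300))]))
E
```

```text
t 27.95 pos [ 518.5 -273.2  244.6] yaw -175.8 tilt [ 0.001  -0.0005] w 85.3 F [-0.2 -0.1 -0.3] j [-0.21  0.29 -0.02  0.   -1.26  0.28]
 turn tool z rad 0.0018 then travel mm [ 74.    0.4 152.6]
72 85 57 [ 526.7 -349.7   78.7]
85 100 69 [ 533.5 -349.1   93.3]
104 130 165 [ 544.4 -348.3  113.3]
jar 305 ((549.1578369140625, -5.583221435546875), (55.89765167236328, 35.39737319946289), 4.475533962249756)
```

View pics/end.png

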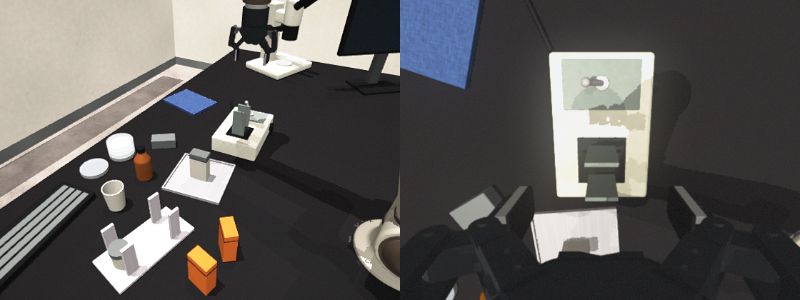

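The lever did not move to the centre: the ball is still at x 544. With 21 mm of gap the fingers can meet the thinner stem low down, leaving it outside the capture range. The jar stands upright on the tray at (201,165) and nothing else has moved. I'll repeat with the gap closed to about 14 mm.

Request:
play_rows(
  travel=[
    [0.015, 0.001, 0],
    [0.025, 0.001, 0],
    [0.025, 0.001, 0],
    [0.01, 0, 0],
    [0, 0, 0.02],
    [0, 0, 0.03],
    [0, 0, 0.035],
    [0, 0, 0.03],
    [0, 0, 0.025],
    [0, 0, 0.012],
    [0, 0, 0],
    [0, 0, 0],
  ],
  rotation=[
    [0, 0, 0],
    [0, 0, 0],
    [0, 0, 0],
    [0, 0, 0],
    [0, 0, 0],
    [0, 0, 0],
    [0, 0, 0],
    [0, 0, 0],
    [0, 0, 0],
    [0, 0, 0],
    [0, 0, 0],
    [0, 0, 0],
  ],
  grip=[1, 1, 1, 1, 1, 1, 1, 1, 1, 1, 1, 1],
)

```text
clock: 29.05
position: [520.5, -348.5, 91.3]
ee_rot: [0.732, -0.681, -0.001, 0.001]
contact_force: [0.6, 0.2, 0.9]
gripper_width: 85.1
```

Request:
play_rows(
  travel=[
    [0, 0, 0],
    [0, 0, 0],
    [0, 0, 0],
    [0, 0, 0],
    [0, 0, 0],
    [0, 0, 0],
    [0, 0, 0],
    [0, 0, 0],
    [0, 0, 0],
    [0, 0, 0],
    [0, 0, 0],
    [0, 0, 0],
  ],
  rotation=[
    [0, 0, 0],
    [0, 0, 0],
    [0, 0, 0],
    [0, 0, 0],
    [0, 0, 0],
    [0, 0, 0],
    [0, 0, 0],
    [0, 0, 0],
    [0, 0, 0],
    [0, 0, 0],
    [0, 0, 0],
    [0, 0, 0],
  ],
  grip=[0.8, 0.7, 0.6, 0.5, 0.4, 0.3, 0.25, 0.2, 0.17, 0.17, 0.17, 0.17],
)

```text
clock: 30.05
position: [520.7, -348.0, 91.8]
ee_rot: [0.732, -0.681, -0.0, 0.0]
contact_force: [-0.6, -0.4, 1.1]
gripper_width: 14.1
```

```bash
python3 - <<'E'
from h import *
go(522,-348,92,4.1)
for n in ('top','side'):
    im,P=cloud(n); Q=P.reshape(-1,3); Q=Q[(np.hypot(Q[:,0]-530,Q[:,1]+346)<40)]
    for a,b in((70,80),(80,90),(90,100),(100,125)):
        q=Q[(Q[:,2]>a)&(Q[:,2]<b)]; print(n,a,b,len(q),q.mean(0).round(1) if len(q) else '')
    cv2.imwrite(f'pics/{n}6.png',im)
a=cv2.imread('pics/side6.png')[100:220,280:420]; b=cv2.imread('pics/top6.png')[180:290,360:480]
cv2.imwrite('pics/c6.png',np.hstack([cv2.resize(a,(400,360)),cv2.resize(b,(400,360))]))
E
```

```text
t 30.05 pos [ 520.7 -348.    91.8] yaw -175.82 tilt [-0.0001  0.    ] w 14.1 F [-0.6 -0.4  1.1] j [-0.33  0.48 -0.13 -0.   -0.96  0.4 ]
 turn tool z rad 0.0014 then travel mm [ 0.1 -1.3 -0.2]
top 70 80 0 
top 80 90 0 
top 90 100 0 
top 100 125 0 
side 70 80 6 [ 521.6 -346.4   72.8]
side 80 90 0 
side 90 100 1 [ 531.4 -345.9   99.4]
side 100 125 30 [ 536.9 -345.3  110.7]
```

View pics/c6.png

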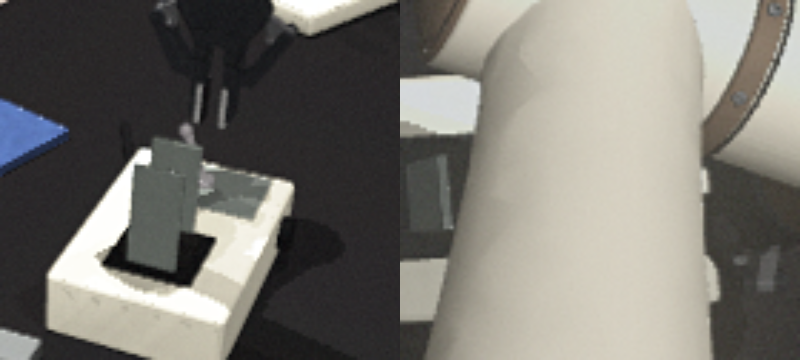

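The crop shows the lever ball at left-panel (187,132), still leaning to +x, with the fingertips at (197–222,125). The tips look higher than, or beyond, the ball. I'll measure the fingertips from the side camera data.

```bash
python3 - <<'E'
from h import *
im,P=cloud('side')
for v in range(128,166,2):
    row=[]
    for u in range(340,364,3):
        p=P[v,u]; row.append('%4.0f,%4.0f,%4.0f'%tuple(p) if np.isfinite(p[0]) else '   -          ')
    print(v,' | '.join(row))
E
```

```text
128  672,-648,  -0 |  664,-656,  -2 |  653,-658,  -0 |  532,-338, 161 |  526,-346, 159 |  627,-676,  -2 |  508,-339, 166 |  500,-337, 168
130  666,-634,  -1 |  657,-640,  -1 |  648,-645,  -1 |  531,-337, 156 |  526,-347, 153 |  621,-660,  -1 |  507,-338, 161 |  500,-341, 161
132  661,-622,  -2 |  652,-627,  -2 |  643,-633,  -2 |  530,-335, 151 |  526,-348, 147 |  615,-646,  -1 |  507,-339, 155 |  500,-341, 156
134  654,-605,  -0 |  644,-608,   1 |  539,-339, 142 |  530,-337, 145 |  527,-353, 139 |  609,-628,   0 |  507,-340, 149 |  500,-343, 149
136  648,-591,  -0 |  640,-598,  -2 |  539,-342, 135 |  528,-335, 140 |  526,-352, 133 |  606,-621,  -3 |  505,-338, 144 |  499,-342, 144
138  643,-580,  -2 |  635,-585,  -2 |  623,-584,   1 |  529,-337, 134 |  527,-357, 125 |  598,-600,   0 |  506,-341, 137 |  499,-345, 137
140  636,-564,  -0 |  630,-573,  -3 |  620,-576,  -2 |  528,-338, 127 |  603,-586,  -2 |  594,-591,  -2 |  503,-336, 134 |  578,-604,  -4
142  631,-551,  -0 |  546,-344, 115 |  539,-347, 115 |  605,-564,   0 |  597,-571,  -1 |  589,-578,  -2 |  505,-344, 125 |  570,-582, 
[... 821 characters left out ...]
,-505,   1
156  516,-248, 127 |  507,-244, 132 |  501,-248, 132 |  493,-247, 134 |  527,-374,  62 |  519,-377,  63 |  513,-385,  61 |  537,-494,   1
158  498,-199, 151 |  492,-203, 150 |  500,-247, 127 |  492,-247, 128 |  519,-352,  69 |  516,-370,  61 |  509,-375,  60 |  501,-376,  62
160  497,-199, 146 |  491,-202, 146 |  499,-246, 122 |  492,-248, 123 |  516,-344,  68 |  512,-359,  61 |  505,-362,  62 |  498,-367,  61
162  497,-200, 140 |  489,-198, 144 |  499,-247, 116 |  492,-249, 117 |  514,-341,  64 |  508,-348,  62 |  502,-355,  60 |  494,-357,  61
164  497,-200, 135 |  490,-201, 136 |  498,-248, 110 |  492,-251, 110 |  512,-335,  61 |  504,-339,  61 |  497,-341,  62 |  490,-346,  62
```

The fingertips really end at z≈125 when the TCP reads 92, about 33 mm higher than I assumed. They passed over the ball, so the lever was never touched. I'll open, go 30 mm lower, shift 1.5 mm to +x and close again.

Request:
play_rows(
  travel=[
    [0, -0.0015, 0],
    [0, 0, 0],
    [0, 0, 0],
    [0, 0, 0],
    [0, 0, 0],
    [0, 0, 0],
    [0, 0, 0.01],
    [0, 0, 0.01],
    [0, 0, 0.007],
    [0, 0, 0.003],
    [0, 0, 0],
    [0, 0, 0],
  ],
  rotation=[
    [0, 0, 0],
    [0, 0, 0],
    [0, 0, 0],
    [0, 0, 0],
    [0, 0, 0],
    [0, 0, 0],
    [0, 0, 0],
    [0, 0, 0],
    [0, 0, 0],
    [0, 0, 0],
    [0, 0, 0],
    [0, 0, 0],
  ],
  grip=[1, 1, 1, 1, 1, 1, 1, 1, 1, 1, 1, 1],
)

```text
clock: 31.2
position: [522.1, -347.9, 61.4]
ee_rot: [0.733, -0.681, -0.0, 0.0]
contact_force: [-0.3, -0.1, -0.1]
gripper_width: 85.8
```

Request:
play_rows(
  travel=[
    [0, 0, 0],
    [0, 0, 0],
    [0, 0, 0],
    [0, 0, 0],
    [0, 0, 0],
    [0, 0, 0],
    [0, 0, 0],
    [0, 0, 0],
    [0, 0, 0],
    [0, 0, 0],
    [0, 0, 0],
    [0, 0, 0],
  ],
  rotation=[
    [0, 0, 0],
    [0, 0, 0],
    [0, 0, 0],
    [0, 0, 0],
    [0, 0, 0],
    [0, 0, 0],
    [0, 0, 0],
    [0, 0, 0],
    [0, 0, 0],
    [0, 0, 0],
    [0, 0, 0],
    [0, 0, 0],
  ],
  grip=[0.9, 0.8, 0.7, 0.6, 0.5, 0.4, 0.35, 0.3, 0.25, 0.22, 0.22, 0.22],
)

```text
clock: 32.2
position: [522.0, -347.8, 61.6]
ee_rot: [0.732, -0.681, -0.0, 0.0]
contact_force: [-1.0, 0.1, -0.7]
gripper_width: 18.9
```

```bash
python3 - <<'E'
from h import *
go(522,-348,62,4.1)
im,P=cloud('side'); cv2.imwrite('pics/side7.png',im)
cv2.imwrite('pics/c7.png',cv2.resize(im[100:220,280:420],(700,600)))
E
```

```text
t 32.2 pos [ 522.  -347.8   61.6] yaw -175.82 tilt [-0.0006  0.0002] w 18.9 F [-1.   0.1 -0.7] j [-0.33  0.51 -0.16 -0.   -0.9   0.4 ]
 turn tool z rad 0.0014 then travel mm [ 0.2  0.  -0.4]
```

View pics/c7.png

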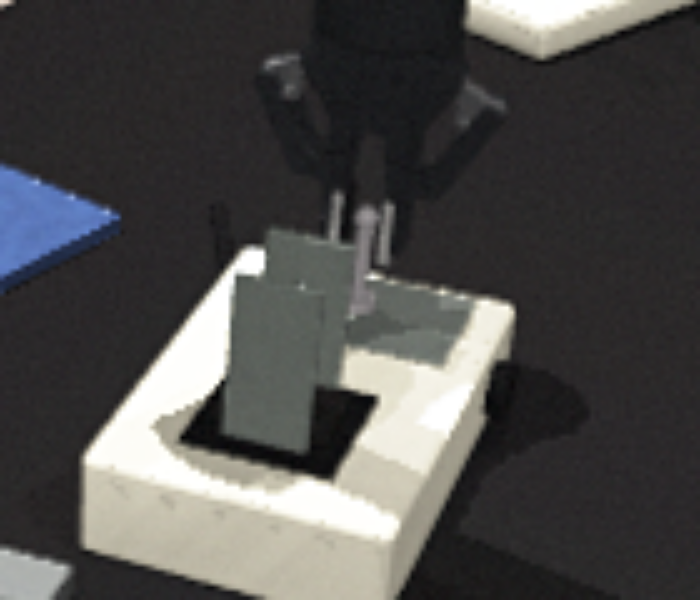

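The lever now stands upright between the fingers, with its ball at (366,215). I'll open, withdraw and check it.

Request:
play_rows(
  travel=[
    [0, 0, 0],
    [0, 0, 0],
    [0, 0, 0],
    [0, 0, 0],
    [0, 0, 0],
    [0, 0, 0],
    [0, 0, -0.015],
    [0, 0, -0.03],
    [0, 0, -0.035],
    [0, 0, -0.035],
    [0, 0, -0.035],
    [0, 0, -0.03],
  ],
  rotation=[
    [0, 0, 0],
    [0, 0, 0],
    [0, 0, 0],
    [0, 0, 0],
    [0, 0, 0],
    [0, 0, 0],
    [0, 0, 0],
    [0, 0, 0],
    [0, 0, 0],
    [0, 0, 0],
    [0, 0, 0],
    [0, 0, 0],
  ],
  grip=[0.4, 0.6, 0.8, 1, 1, 1, 1, 1, 1, 1, 1, 1],
)

```text
clock: 33.25
position: [522.4, -348.1, 244.8]
ee_rot: [0.732, -0.681, 0.001, -0.0]
contact_force: [0.7, -0.6, -0.5]
gripper_width: 85.2
```

Request:
play_rows(
  travel=[
    [-0.025, 0, 0],
    [-0.025, 0, 0],
    [-0.025, 0, 0],
    [0, 0, 0],
    [0, 0, 0],
    [0, 0, 0],
    [0, 0, 0],
  ],
  rotation=[
    [0, 0, 0],
    [0, 0, 0],
    [0, 0, 0],
    [0, 0, 0],
    [0, 0, 0],
    [0, 0, 0],
    [0, 0, 0],
  ],
  grip=[1, 1, 1, 1, 1, 1, 1],
)

```text
clock: 33.83
position: [516.9, -273.7, 241.6]
ee_rot: [0.732, -0.681, -0.0, 0.0]
contact_force: [1.0, -0.4, -1.0]
gripper_width: 85.6
```

```bash
python3 - <<'E'
from h import *
go(523.5,-347.1,92,4.1)
im,P=cloud('wrist'); s,PS=cloud('side')
Q=P.reshape(-1,3); Q=Q[(np.hypot(Q[:,0]-530,Q[:,1]+346)<50)]
for a,b in((72,85),(85,100),(104,130)):
    q=Q[(Q[:,2]>a)&(Q[:,2]<b)]; print(a,b,len(q),q.mean(0).round(1) if len(q) else '')
S0=np.load('side0.npz')['P']
def cen(P,roi,a,b):
    u0,v0,u1,v1=roi;q=P[v0:v1,u0:u1].reshape(-1,3);q=q[(q[:,2]>a)&(q[:,2]<b)];return q.mean(0).round(1)
for n,r,a,b in(('bottle',(185,205,216,255),20,130),('beaker',(140,250,178,296),20,90),('box',(210,185,248,210),15,50),('pot',(150,333,182,380),56,75)):
    print(n,cen(S0,r,a,b),cen(PS,r,a,b))
Q=PS.reshape(-1,3); Q=Q[(Q[:,2]>92)&(Q[:,2]<106)&(np.hypot(Q[:,0]-551,Q[:,1]+3.5)<45)]
print('jar',len(Q),cv2.minAreaRect(Q[:,:2].astype(np.float32)) if len(Q)>5 else '')
cv2.imwrite('pics/end2.png',np.hstack([cv2.resize(s,(400,300)),cv2.resize(im,(400,300))]))
E
```

```text
t 33.83 pos [ 516.9 -273.7  241.6] yaw -175.86 tilt [-0.0002 -0.0001] w 85.6 F [ 1.  -0.4 -1. ] j [-0.21  0.29 -0.02  0.   -1.26  0.28]
 turn tool z rad 0.0007 then travel mm [ 73.7  -1.4 149.6]
72 85 0 
85 100 0 
104 130 165 [ 523.1 -349.9  118.7]
bottle [698.4  83.1  66.1] [698.3  83.2  66. ]
beaker [697.  211.8  50.2] [697.1 211.8  50.3]
box [745.2 -87.1  30.8] [745.4 -86.7  30.9]
pot [559.6 345.7  65.3] [559.4 345.7  65.3]
jar 296 ((549.3109130859375, -4.292453765869141), (56.70359802246094, 34.14872360229492), 2.8232977390289307)
```

View pics/end2.png

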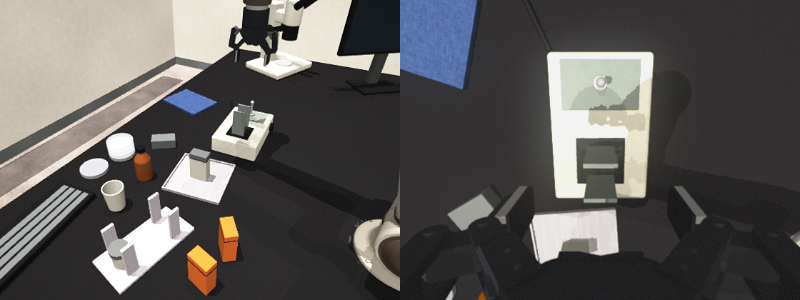

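The lever is upright, with its ball over the pivot at right-panel (601,82), x 523, z≈119. The jar stands on the tray at (201,165). The bystanders are where they were and the gripper is clear, so I'm handing in.

```bash
python3 -c "
from h import *
print(workorder.job_done())"
```

```text
the job is handed in; nothing more can be done
None
```

The job is done and handed in at about 34 s of the 72 s allowed.

- **Jar:** I lifted it from the rack by its wide faces, stood it on the tray, and let go. I then took it by its two ends and lowered it between the mixer's guides. I pressed until the height stopped changing (115.6 mm, about 10 mm below first contact) at 18 N, held that for over 1.5 s, lifted it out, and stood it on the tray again.
- **Lever:** The first two attempts to centre it failed. The fingertips really sit about 33 mm higher than the TCP reading (my measurement from the side camera), so they closed above the ball without touching it. The third attempt, 30 mm lower, set the lever upright.
- **Last checks:**
  - The lever ball is over its pivot (x 523, z 119).
  - The jar stands upright on the tray, with its lid measuring 57 by 34 mm.
  - The bottle, beaker, slide box and pot are within 0.5 mm of where they started.
  - The gripper is open and clear of everything.

No final check failed or disagreed. I had no direct reading of the pad joint; full depression is inferred from the height and force.

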